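# Press a bottle's cap liner home in the bench cap press and hold it

## Task

Bond the liner in the cap of the amber bottle that stands loose on the right of the worktop: set the bottle upright, right down in the white nest of the blue-armed cap press (lower it in, do not drop it) and let go, then swing the press arm over it as far as its stop, and press the black palm knob down 20 mm, to the middle of the green ring on its rod, never to the red ring (26 mm). Finish while holding the knob down there with the fingers: do not let it rise, the liner bonds only under pressure; leave the other things on the worktop where they are.

Things in the scene. Friction and masses are not known exactly. Their poses are not given: they have to be found in the camera images.
- bottle: the loose amber bottle with a gold screw cap, standing by itself on the open right part of the worktop, 66 mm across, 108 mm high; the cap is the top 27 mm, 64 mm across. 0.09 to 0.18 kg. Origin: centre of its underside, z up. The other bottles (on the scale, in the clamp, at the back) are fixed and not meant.
- nest (a point): middle of the floor of the press's white round nest, 18 mm above the worktop. The nest is 71 mm wide inside at its floor and 79 mm at its flared rim, 18 mm above the floor. The press is bolted down; its grey base plate (270 x 116 mm, 15 mm high) reaches from 60 mm before to 210 mm behind the nest. Axes: x from the nest to the column, z up.
- swing_axis (a point): point on the axis of the press's upright column (25 mm thick, 150 mm behind the nest along the nest's x), 206 mm above the worktop, level with the arm's top. The blue swing arm (26 mm wide, end boss 37 mm across, 166 to 206 mm above the worktop) turns level about it and carries the plunger 150 mm from it.
- swing_arm (a joint): angle of the swing arm in rad: 0 = against its stop, plunger exactly over the nest; it grows clockwise seen from above, as the arm swings out to the robot's left (to 1.75). It starts swung out, moves with a light, steady friction (about 1 N at the knob) and stays where it is left.
- knob_top (a point): middle of the flat top of the plunger's black palm knob (mushroom, 24 mm high, 44 mm across at its widest, 6 to 12 mm below this point). At rest 274 mm above the worktop, over 44 mm of bare rod 14 mm thick: its green ring meets the arm's brass collar from 16 to 24 mm of travel, the red ring from 26 mm. The knob may be gripped from above to swing the arm.
- plunger (a joint): how far the plunger with its palm knob is pressed down, in m: 0 = up, 0.030 = bottomed. A spring lifts it when let go. The rubber pad meets the cap of a seated bottle at about 0.012; the push needed at the knob is about 2 N at the start, 4 N at 0.012, then about 1 N more per mm (12 N at 0.020).
- press_pad: round black rubber pad, 48 mm across, on a spring of its own at the foot of the plunger; its underside hangs 138 mm above the worktop at rest, 12 mm over the cap of a seated bottle. Its origin lies at worktop level below the plunger.
- palm_knob: the black palm knob; its origin lies 274 mm below its top on the plunger's axis
- cap_0: bystander, leave alone: the loose gold screw cap, 65 mm across and 31 mm high, at the front edge of the worktop
- cap_1: bystander, leave alone: the loose gold screw cap, 65 mm across and 31 mm high, between the press and the bottle clamp
- tally: bystander, leave alone: grey hand tally counter, 48 x 72 x 34 mm, lying on the right
- marker_red: bystander, leave alone: white felt marker with a red cap, 17 mm thick, 134 mm long, lying on the right
- caliper: bystander, leave alone: digital caliper, 57 x 190 x 12 mm, lying left of the press
- lot_stamp: bystander, leave alone: hand stamp with a turned wooden handle, 25 x 46 x 70 mm, standing at the far left

How it is judged:
On the way, in this order (a step that is already met when the one before it is completed fails the run):
1. the bottle stands upright on the floor of the nest, let go (horizontal distance between bottle and nest below 0.006 m and z of bottle in the frame of nest between -0.004 and 0.004 m and angle between bottle's own z axis and vertical below 0.06 rad and contact force between the fingers and bottle below 0.3 N), for 0.2 s.
2. the arm is swung over the bottle, against its stop (horizontal distance between bottle and nest below 0.006 m and z of bottle in the frame of nest between -0.004 and 0.004 m and angle between bottle's own z axis and vertical below 0.06 rad and value of joint swing_arm below 0.04 rad), for 0.2 s.
At the end, for the whole second after the job is handed in: Bottle upright on the nest floor (6 mm of centre, 4 mm of height, tilt under 0.06 rad), not touched by the fingers; arm within 0.04 rad of its stop; fingers push the knob with over 3 N and keep the plunger 16 to 24 mm down, pad on cap with 2 to 15 N, through the last second (all of step 2 and contact force between the fingers and bottle below 0.3 N and value of joint plunger between 0.016 and 0.024 m and contact force between press_pad and bottle between 2 and 15 N and contact force between the fingers and palm_knob above 3 N and linear speed of bottle below 0.02 m/s); the arm keeps its last pose, push and grip.
It fails at once if the plunger is pressed to the red ring (26 mm) (value of joint plunger above 0.026 m).
It fails at once if the bottle is dropped into the nest: let go more than 20 mm above its floor (horizontal distance between bottle and nest below 0.06 m and z of bottle in the frame of nest above 0.02 m and contact force between the fingers and bottle below 0.05 N).
It fails at once if another thing on the worktop is shifted by more than 30 mm (distance of any of cap_0, cap_1, tally, marker_red, caliper, lot_stamp from where it was at the start of the episode above 0.03 m).
It also fails if it takes over 67 s, if anything falls off the work surface, if the arm or the gripper's body presses on something with over 40 N, if the wrist force passes 120 N, or if a joint passes its speed limit or range.

## Robot

A 6-joint arm with a two-finger parallel gripper is mounted at the origin on a cart in front of the work surface, level with it; the furniture and walls round the work are solid. World frame = base frame: x ahead of the robot, y to its left, z up, the work surface at z = 0. Lengths are in m, angles in rad, forces in N, time in s.
With the tool pointing down it reaches from about 0.25 to 0.85 m from the base axis. Payload 12.5 kg.
Tool frame: the origin (TCP) lies midway between the tips of the shut fingers; the grasp point (between the pads) lies 19 mm behind it; z points along the fingers, y is the direction in which the jaws open and shut (so a half turn about z gives the same grasp; the last joint's range is limited). The gripper opens to 93 mm and grips with 3 to 60 N. Pads are 15 mm wide; open, the fingers measure 128 mm over their backs; the gripper's body (75 mm by 188 mm) begins 65 mm behind the grasp point.
Start: joints at [-1.288, 0.351, 1.652, -0, 1.139, -0.085], TCP at [0.198, -0.513, 0.219] pointing down, gripper open.
Joint ranges: [-2.75, 2.75], [-0.79, 2.1], [0.01, 2.65], [-1.57, 4.71], [0.07, 3.14], [-2.87, 2.87]. Speed limits (rad/s): [2.22, 2.22, 2.79, 3.14, 3.14, 3.14].

## Interface

Orientations are given as a unit quaternion [x, y, z, w].
In Python, from station import sensors, viewer, ctrl gives the robot as it stands. The module is installed in compiled form; this text tells all that it offers.
- The arm moves only by the shell command python3 -m crank 'ROWS' [FORCE]. ROWS is JSON, one flat list of numbers, 7 for each row, row after row: the turn, a rotation vector about the tool's x, y, z in rad, then the shift along the tool's x, y, z in mm, then the opening, from -1 (shut) to 1 (fully open). In form: [wx, wy, wz, tx, ty, tz, claw, wx, wy, wz, tx, ty, tz, claw, ...]. A call has 1 to 8 rows; each row is the pose to reach, as a shift and turn from the pose measured when the call began, along the tool's axes at that moment; what a row does not reach only later rows make up. A row lasts 1/10 s, in which the tool goes at most 50 mm and 8.59 degrees, less where a joint would pass 70% of its speed; a pose out of reach is approached as far as the arm can. A call with a gripper value outside its range is refused whole. The fingers move at their own pace and stop on an object; FORCE is the grip in N (left out, the last holds). Time passes only in rows, so rows that repeat a pose let the fingers close. It gives the time, the measured TCP pose, the force and the opening at its end, in the units of the state.
- sensors.state(): the state, without advancing time (a new reading comes with each control period).
- viewer.snapshot(name): name is "scene" or "top" or "wrist"; returns a dict with "pixels" (384x512x3 uint8, blue, green, red), "K" (3x3 intrinsics, pixels), "T" (4x4, takes a point from camera to world coordinates); the wrist camera has in their place "hand_eye" (4x4, takes a point from camera to tool coordinates, whose origin is the TCP and whose axes are the flange's). Camera axes: x right, y down, z forward; pixel columns grow to the right and rows downward; lengths in m; the calibration is good to about 2 mm. A picture is of the moment at which its call begins: read the wrist's pose just before it. There is no depth.
- ctrl.close_job(): hands the job in, once; it reports no verdict.
The state is a dict: "time_s": time; "joints": joint angles; "qd": joint speeds; "joint_torque": joint torques, N m; "ee_pos": TCP position; "eef_rot": TCP orientation; "force": force on the tool from outside, world axes, zero at the start; "moment": the same for the moment, N m; "gripper_width": finger opening in m.
Only numpy, scipy, OpenCV 4.12 (cv2) and the standard library are available. Lean on these libraries where they do the work, as an engineer would, in place of code of your own. Each camera call takes 0.05 s, during which the arm holds its last target. There are 200 camera calls.

## Working session

There is one attempt and no reset: what is moved stays moved. The work goes in short steps, Python scripts to look and compute and a shell command to move; the robot and the scene stay as the last step left them, time stands still between calls to the robot, and variables do not carry over. Pictures are saved under pics/ and viewed, about 8 in all and at most 12, crops included, and the job is handed in when it is done.

```bash
mkdir -p pics; cat > h.py <<'E'
import numpy as np, cv2
from station import sensors, viewer, ctrl
from scipy.spatial.transform import Rotation as R
def tool():
    s=sensors.state(); T=np.eye(4); T[:3,:3]=R.from_quat(s['eef_rot']).as_matrix(); T[:3,3]=s['ee_pos']; return s,T
def snap(n,f=None):
    s,Tt=tool(); d=viewer.snapshot(n); T=np.array(d['T']) if 'T' in d else Tt@np.array(d['hand_eye'])
    im=np.array(d['pixels'],dtype=np.uint8)
    if f: cv2.imwrite('pics/'+f,im)
    return im,np.array(d['K']),T
def ray(K,T,u,v,z):
    r=T[:3,:3]@np.linalg.solve(K,[u,v,1.]); return T[:3,3]+r*(z-T[2,3])/r[2]
def proj(K,T,p):
    c=np.linalg.inv(T)@np.append(p,1); q=K@c[:3]; return q[:2]/q[2]
def intool(p):
    s,T=tool(); return (np.linalg.inv(T)@np.append(p,1))[:3]*1000
E
python3 - <<'E'
from h import *
a=snap('scene');b=snap('top')
cv2.imwrite('pics/a.png',a[0]);cv2.imwrite('pics/b.png',b[0])
np.set_printoptions(precision=3,suppress=True)
for x in(a,b):print(x[1],x[2])
s,T=tool();print(s,T)
d=viewer.snapshot('wrist');print(np.array(d['hand_eye']),d['K'])
E
```

```text
[[409.168   0.    255.025]
 [  0.    409.168 191.123]
 [  0.      0.      1.   ]] [[-0.894 -0.34   0.292  0.041]
 [-0.448  0.666 -0.596  0.949]
 [ 0.008 -0.664 -0.748  1.352]
 [ 0.     0.     0.     1.   ]]
[[458.827   0.    253.111]
 [  0.    458.827 191.206]
 [  0.      0.      1.   ]] [[-0.005 -0.991  0.137  0.277]
 [-1.     0.001 -0.024  0.022]
 [ 0.023 -0.137 -0.99   1.717]
 [ 0.     0.     0.     1.   ]]
{'time_s': 0.1, 'joints': array([-1.288,  0.351,  1.652,  0.   ,  1.139, -0.085]), 'qd': array([ 0.001,  0.   , -0.   , -0.001,  0.   , -0.001]), 'joint_torque': array([  0.   , -49.803, -28.57 ,   0.07 ,   0.024,  -0.   ]), 'ee_pos': array([ 0.198, -0.513,  0.218]), 'eef_rot': array([ 0.983,  0.183, -0.   , -0.   ]), 'force': array([-0.139, -0.259, -0.292]), 'moment': array([-0.01 , -0.041, -0.028]), 'gripper_width': 0.09269574515072586} [[ 0.933  0.36  -0.     0.198]
 [ 0.36  -0.933  0.001 -0.513]
 [ 0.    -0.001 -1.     0.218]
 [ 0.     0.     0.     1.   ]]
[[-0.001 -0.965 -0.261  0.072]
 [ 1.    -0.001  0.     0.   ]
 [-0.    -0.261  0.965 -0.166]
 [ 0.     0.     0.     1.   ]] [[294.047   0.    257.523]
 [  0.    294.047 190.148]
 [  0.      0.      1.   ]]
```

View pics/a.png

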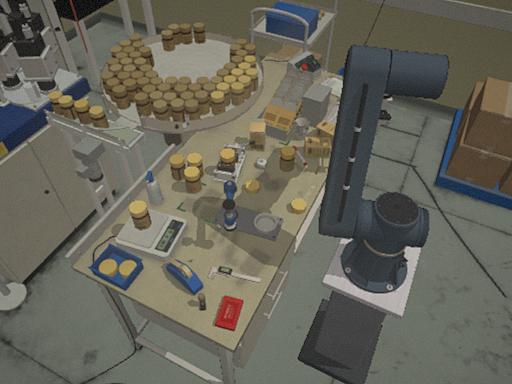

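View pics/b.png

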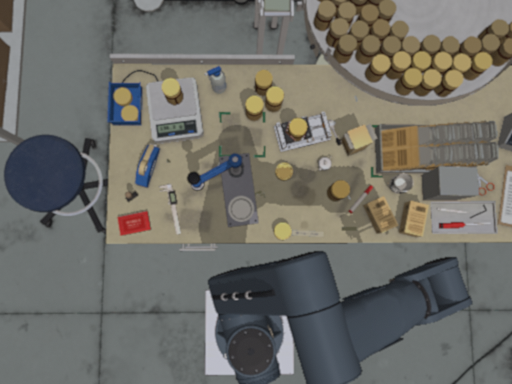

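The top view shows the loose bottle's cap near (340,190), the nest at (241,209), the column at (236,160) and the knob at (194,180), with the arm swung out to the left. I'll measure these next.

```bash
python3 - <<'E'
from h import *
np.set_printoptions(precision=4,suppress=True)
im,K,T=snap('top')
c=cv2.resize(im[140:245,175:365],None,fx=4,fy=4,interpolation=cv2.INTER_CUBIC);cv2.imwrite('pics/c.png',c)
print('bottle',ray(K,T,340,189,.108),'nest',ray(K,T,241,209,.036),'col',ray(K,T,236,160,.206),'knob',ray(K,T,194,180,.274))
for n,p in dict(cap0=(283,231,.031),cap1=(285,171,.031),tally=(323,162,.03),mk=(360,198,.01)).items(): print(n,ray(K,T,*p))
hsv=cv2.cvtColor(im,cv2.COLOR_BGR2HSV)
m=cv2.inRange(hsv,(12,90,60),(32,255,255));m[:,:310]=0;m[:,352:]=0;m[:175]=0;m[205:]=0
n,l,st,ce=cv2.connectedComponentsWithStats(m);print(st[1:],ce[1:])
E
```

```text
bottle [ 0.507  -0.3257  0.108 ] nest [0.4434 0.0269 0.036 ] col [0.5917 0.043  0.206 ] knob [0.5128 0.1754 0.274 ]
cap0 [ 0.3624 -0.1272  0.031 ]
cap1 [ 0.5862 -0.1378  0.031 ]
tally [ 0.6207 -0.2815  0.03  ]
mk [ 0.4866 -0.4216  0.01  ]
[[329 180  21  20 302]
 [327 189   2   3   3]
 [327 193  10   8  17]] [[339.6391 189.1391]
 [327.6667 190.    ]
 [330.9412 197.4118]]
```

View pics/c.png

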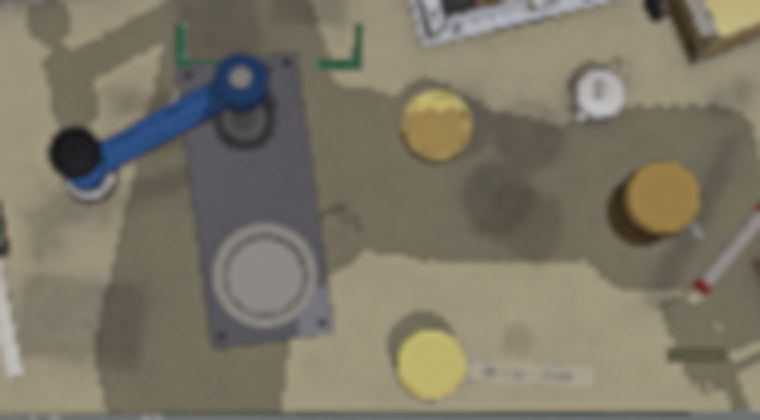

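```bash
python3 -m crank '[0,0,0,45,-8,0,1,0,0,0,90,-16,0,1,0,0,0,135,-24,0,1,0,0,0,180,-32,0,1,0,0,0,225,-40,0,1,0,0,0,270,-48,0,1,0,0,0,315,-56,0,1,0,0,0,355,-63,0,1]'
python3 -m crank '[0,0,0,0,0,0,1,0,0,0,0,0,0,1]'
cat > m.py <<'E'
from h import *
np.set_printoptions(precision=4,suppress=True)
E
python3 - <<'E'
from m import *
im,K,T=snap('wrist','d.png')
s,t=tool();print(t,s['force'],s['time_s'])
print('pred cap px',proj(K,T,[.507,-.326,.108]))
E
```

```text
time_s: 1.0
ee_pos: [0.508, -0.3251, 0.2183]
eef_rot: [0.983, 0.183, -0.0, -0.0]
force: [-0.6, -0.4, 0.0]
gripper_width: 0.093
time_s: 1.2
ee_pos: [0.5082, -0.3245, 0.2178]
eef_rot: [0.983, 0.184, -0.0, -0.001]
force: [0.3, -0.5, 0.5]
gripper_width: 0.0928
[[ 0.9328  0.3604 -0.001   0.5075]
 [ 0.3604 -0.9328  0.001  -0.3251]
 [-0.0006 -0.0013 -1.      0.218 ]
 [ 0.      0.      0.      1.    ]] [-0.8505 -1.0119 -0.4525] 1.25
pred cap px [258.3607 189.329 ]
```

View pics/d.png

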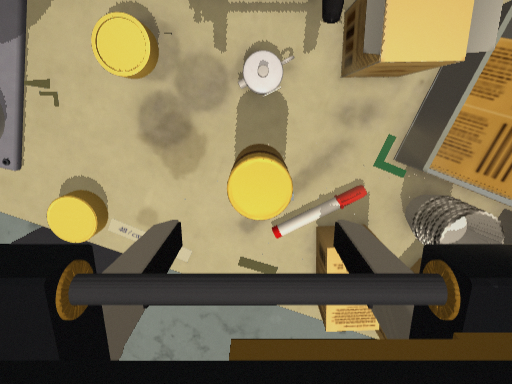

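The bottle's cap is centred at about (260,187), within 2 mm of the prediction. The marker and cap_0 are clear of the jaw path. Next I descend.

```bash
python3 - <<'E'
from m import *
im,K,T=snap('wrist')
hsv=cv2.cvtColor(im,cv2.COLOR_BGR2HSV)
m=cv2.inRange(hsv,(20,120,215),(35,255,255));m[:,:215]=0;m[:,305:]=0;m[:140]=0;m[225:]=0
c=max(cv2.findContours(m,0,2)[0],key=cv2.contourArea);e=cv2.fitEllipse(cv2.convexHull(c));print(e)
p=ray(K,T,*e[0],.108);print(p,intool(p),intool(ray(K,T,260,187,.108)))
E
```

```text
((259.1669921875, 187.5687713623047), (61.44956588745117, 63.89105987548828), 90.63999938964844)
[ 0.5082 -0.3268  0.108 ] [  0.5435   1.6686 110.1132] [  1.1131   2.474  110.112 ]
```

```bash
python3 -m crank '[0,0,0,1,2,40,1,0,0,0,1,2,80,1,0,0,0,1,2,115,1,0,0,0,1,2,146,1,0,0,0,1,2,146,1,0,0,0,1,2,146,1,0,0,0,1,2,146,-1,0,0,0,1,2,146,-1]' 25
python3 -m crank '[0,0,0,0,0,0,-1,0,0,0,0,0,0,-1,0,0,0,0,0,0,-1,0,0,0,0,0,0,-1,0,0,0,0,0,0,-1,0,0,0,0,0,0,-1]'
```

```text
time_s: 2.1
ee_pos: [0.5093, -0.3277, 0.074]
eef_rot: [0.983, 0.183, 0.001, 0.001]
force: [-0.5, 0.0, 0.1]
gripper_width: 0.0812
time_s: 2.7
ee_pos: [0.5098, -0.3279, 0.0748]
eef_rot: [0.983, 0.183, 0.001, 0.001]
force: [-1.4, 0.8, 5.9]
gripper_width: 0.0639
```

```bash
python3 -m crank '[0,0,0,0,0,-30,-1,0,0,0,0,0,-70,-1,0,0,0,10,-40,-110,-1,0,0,0,20,-80,-125,-1,0,0,0,30,-120,-125,-1,0,0,0,40,-160,-125,-1,0,0,0,40,-195,-125,-1,0,0,0,40,-220,-125,-1]'
python3 -m crank '[0,0,0,0,0,0,-1,0,0,0,0,0,0,-1,0,0,0,0,0,0,-1]'
python3 - <<'E'
from m import *
im,K,T=snap('wrist','e.png')
s,t=tool();print(t,s['force'],s['time_s'],s['gripper_width'])
print('pred nest px',proj(K,T,[.444,.027,.036]),proj(K,T,[.592,.043,.206]),proj(K,T,[.513,.175,.274]))
E
```

```text
time_s: 3.5
ee_pos: [0.4667, -0.106, 0.1991]
eef_rot: [0.983, 0.183, 0.001, 0.001]
force: [0.1, -0.1, -1.8]
gripper_width: 0.0634
time_s: 3.8
ee_pos: [0.467, -0.1067, 0.1991]
eef_rot: [0.983, 0.183, 0.001, 0.001]
force: [-0.1, 0.7, -1.7]
gripper_width: 0.0633
[[ 0.9331  0.3597  0.0018  0.467 ]
 [ 0.3597 -0.9331 -0.0013 -0.1068]
 [ 0.0012  0.0019 -1.      0.199 ]
 [ 0.      0.      0.      1.    ]] [ 0.231   0.7158 -1.3809] 3.85 0.06375414146353894
pred nest px [137.994  152.9194] [  38.2285 -124.292 ] [-802.5132 -210.7017]
```

View pics/e.png

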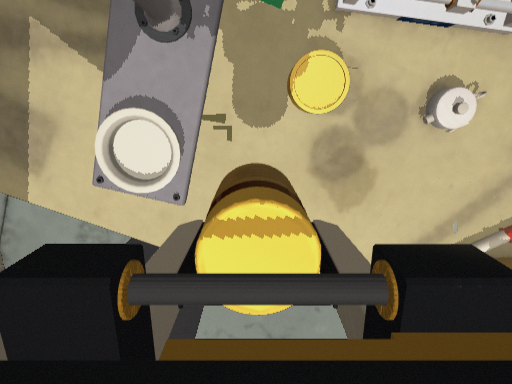

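Nest rim shows at about (138,150), within 3 px of the prediction. The bottle hangs upright in the jaws with its cap at about (258,257). I'll fit both.

```bash
python3 - <<'E'
from m import *
im,K,T=snap('wrist')
hsv=cv2.cvtColor(im,cv2.COLOR_BGR2HSV)
m=cv2.inRange(hsv,(0,0,125),(180,75,255));m[:,190:]=0;m[:,:88]=0;m[200:]=0;m[:100]=0
m=cv2.morphologyEx(m,cv2.MORPH_OPEN,np.ones((3,3),np.uint8))
c=max(cv2.findContours(m,0,2)[0],key=cv2.contourArea);e=cv2.fitEllipse(cv2.convexHull(c));print('nest outer',e)
g=cv2.inRange(hsv,(0,0,185),(180,60,255))&m
for cc in cv2.findContours(g,1,2)[0]:
    if cv2.contourArea(cc)>800: print(cv2.fitEllipse(cc),cv2.contourArea(cc))
p=ray(K,T,*e[0],.036);print(p,intool(p))
q=ray(K,T,143,148,.018);print('floor guess',q)
# cap in hand
s,t=tool();zc=t[2,3]+.034
m=cv2.inRange(hsv,(15,100,60),(35,255,255))
u=[x for x in np.where(m[257])[0] if 180<x<340];print('cap row257',u[0],u[-1]); print(proj(K,T,t[:3,3]+[0,0,.034]))
a=ray(K,T,u[0],257,zc);b=ray(K,T,u[-1],257,zc);print(intool(a),intool(b))
E
```

```text
nest outer ((144.07887268066406, 144.01414489746094), (113.25989532470703, 131.62770080566406), 10.300402641296387)
((139.29762268066406, 149.72470092773438), (63.90543746948242, 66.82815551757812), 101.69637298583984) 1379.5
((136.81390380859375, 150.22499084472656), (79.67098999023438, 88.85101318359375), 133.6324462890625) 5557.0
[0.4561 0.0232 0.036 ] [  36.3715 -125.4925  162.7894]
floor guess [0.4468 0.0288 0.018 ]
cap row257 195 320
[256.936  261.0523]
[  2.309  -30.5441 -34.0517] [  2.2059  31.2576 -33.9421]
```

```bash
python3 -m crank '[0,0,0,8,-40,0,-1,0,0,0,16,-80,0,-1,0,0,0,24,-115,0,-1,0,0,0,28,-133,0,-1,0,0,0,28,-133,30,-1,0,0,0,28,-133,60,-1,0,0,0,28,-133,74,-1,0,0,0,28,-133,74,-1]'
python3 -m crank '[0,0,0,0,0,0,-1,0,0,0,0,0,0,-1]'
python3 - <<'E'
from m import *
im,K,T=snap('wrist')
a,Ka,Ta=snap('scene'); b,Kb,Tb=snap('top')
s,t=tool();print(t[:3,3],s['force'],s['gripper_width'])
print(proj(Ka,Ta,[.446,.028,.03]))
x,y=map(int,proj(Ka,Ta,[.446,.028,.06]))
f=cv2.resize(a[y-40:y+40,x-50:x+50],(450,360),interpolation=cv2.INTER_CUBIC)
w=cv2.resize(im,(480,360))
cv2.imwrite('pics/f.png',cv2.resize(np.hstack([w,f]),(800,310)))
E
```

```text
time_s: 4.7
ee_pos: [0.4446, 0.0269, 0.1231]
eef_rot: [0.983, 0.183, -0.001, 0.0]
force: [-0.1, 0.1, -0.4]
gripper_width: 0.0638
time_s: 4.9
ee_pos: [0.4452, 0.0265, 0.1238]
eef_rot: [0.983, 0.182, -0.001, 0.001]
force: [0.3, 0.5, -1.1]
gripper_width: 0.0637
[0.4451 0.0267 0.1238] [ 0.7383 -0.4557 -1.8565] 0.06364457694505846
[264.9352 222.4922]
```

View pics/f.png

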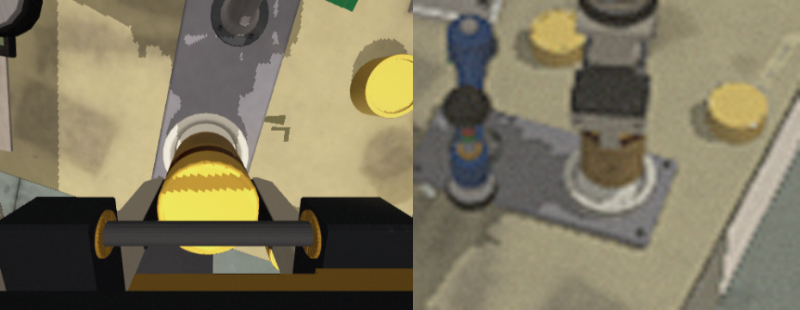

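Lined up to about 1–2 mm (wrist: rim spans 163–248, bottle 172–243). I'll nudge it 1 mm left and lower it.

```bash
python3 -m crank '[0,0,0,0,-1.5,5,-1,0,0,0,0,-1.5,10,-1,0,0,0,0,-1.5,15,-1,0,0,0,0,-1.5,20,-1,0,0,0,0,-1.5,24,-1,0,0,0,0,-1.5,24,-1]'
python3 -m crank '[0,0,0,0,0,2,-1,0,0,0,0,0,4,-1,0,0,0,0,0,6,-1,0,0,0,0,0,6,-1]'
```

```text
time_s: 5.65
ee_pos: [0.4442, 0.0281, 0.0992]
eef_rot: [0.983, 0.182, -0.001, 0.0]
force: [0.4, -0.1, -1.1]
gripper_width: 0.0633
time_s: 6.05
ee_pos: [0.4442, 0.028, 0.093]
eef_rot: [0.983, 0.182, -0.001, 0.0]
force: [1.1, -0.9, -2.5]
gripper_width: 0.0637
```

```bash
python3 -m crank '[0,0,0,0,0,1,-1,0,0,0,0,0,2,-1,0,0,0,0,0,2,-1]'
python3 -m crank '[0,0,0,0,0,1,-1,0,0,0,0,0,2,-1,0,0,0,0,0,2,-1]'
```

```text
time_s: 6.35
ee_pos: [0.4453, 0.0285, 0.0925]
eef_rot: [0.983, 0.182, 0.0, 0.0]
force: [-3.9, 4.8, 20.8]
gripper_width: 0.0638
time_s: 6.65
ee_pos: [0.4458, 0.0291, 0.0922]
eef_rot: [0.983, 0.182, 0.001, 0.0]
force: [-7.4, 6.2, 29.3]
gripper_width: 0.0635
```

```bash
python3 -m crank '[0,0,0,0,0,-2,-1,0,0,0,0,0,-2,-0.5,0,0,0,0,0,-2,1,0,0,0,0,0,-2,1,0,0,0,0,0,-2,1,0,0,0,0,0,-2,1,0,0,0,0,0,-2,1]'
python3 - <<'E'
from m import *
im,K,T=snap('wrist');b,Kb,Tb=snap('top')
s,t=tool();print(t[:3,3],s['force'],s['gripper_width'])
cv2.imwrite('pics/g.png',cv2.resize(im,(512,384)))
E
```

```text
time_s: 7.35
ee_pos: [0.4458, 0.029, 0.0942]
eef_rot: [0.983, 0.182, 0.001, 0.0]
force: [-0.5, -0.2, -0.4]
gripper_width: 0.0928
[0.4458 0.029  0.0942] [-0.3012  0.0309 -0.1026] 0.09261208423745108
```

```bash
python3 -m crank '[0,0,0,0,0,-30,1,0,0,0,0,0,-80,1,0,0,0,0,0,-130,1,0,0,0,0,0,-180,1,0,0,0,0,0,-225,1,0,0,0,0,0,-255,1,0,0,0,0,0,-255,1,0,0,0,0,0,-255,1]'
python3 - <<'E'
from m import *
im,K,T=snap('wrist','g.png')
s,t=tool();print(t,s['force'],s['joints'])
print(proj(K,T,[.446,.029,.126]),proj(K,T,[.513,.175,.274]),proj(K,T,[.446,.029,.036]))
E
```

```text
time_s: 8.25
ee_pos: [0.4451, 0.029, 0.349]
eef_rot: [0.983, 0.182, 0.001, 0.0]
force: [-0.2, 0.0, -0.2]
gripper_width: 0.093
[[ 0.9335  0.3585  0.0009  0.4448]
 [ 0.3585 -0.9335  0.0004  0.029 ]
 [ 0.001  -0.     -1.      0.3482]
 [ 0.      0.      0.      1.    ]] [ 0.0564 -0.4682 -0.6405] [-0.0397  0.0411  1.713   0.0004  1.3866  1.1644]
[257.3343 166.1087] [107.9583  50.8491] [257.3206 156.2103]
```

View pics/g.png

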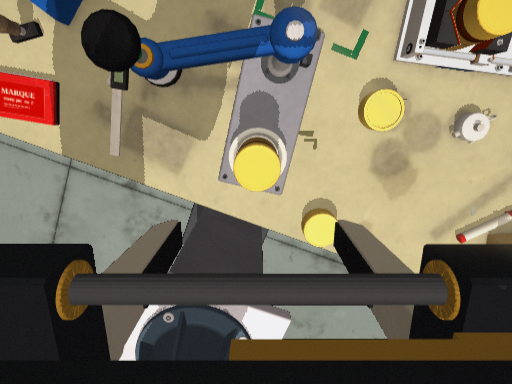

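The bottle is seated: its cap is at (257,166), as predicted, and concentric with the rim. The knob is at (111,40) and the column top at (295,30).

```bash
python3 - <<'E'
from m import *
im,K,T=snap('wrist')
hsv=cv2.cvtColor(im,cv2.COLOR_BGR2HSV)
m=cv2.inRange(im,(0,0,0),(45,45,45));m[:,:70]=0;m[:,150:]=0;m[75:]=0
m=cv2.morphologyEx(m,cv2.MORPH_OPEN,np.ones((9,9),np.uint8))
c=max(cv2.findContours(m,0,2)[0],key=cv2.contourArea);print(cv2.minEnclosingCircle(c),cv2.fitEllipse(c))
k=ray(K,T,*cv2.minEnclosingCircle(c)[0],.265)
col=ray(K,T,295,30,.206);print('knob',k,'col',col,np.linalg.norm((k-col)[:2]))
n=np.array([.446,.029]);C=np.array([.592,.043])
for C in(C,col[:2]):
  a=k[:2]-C;b=n-C;print(np.linalg.norm(a),np.linalg.norm(b),'swing',np.arctan2(b[0]*a[1]-b[1]*a[0],a@b), intool([k[0],k[1],.274]))
E
```

```text
((109.0, 41.0), 33.837947845458984) ((110.27251434326172, 39.47548294067383), (54.63506317138672, 65.85733795166016), 141.15673828125)
knob [0.5197 0.18   0.265 ] col [0.5937 0.0477 0.206 ] 0.15155828875230073
0.15486566842724056 0.1466696969383928 swing -1.1807561162121116 [ 124.098  -114.046    73.9838]
0.15155828875230073 0.14892246554827707 swing -1.186457376477402 [ 124.098  -114.046    73.9838]
```

```bash
python3 -m crank '[0,0,0.13,21,-19,0,1,0,0,0.26,41,-38,0,1,0,0,0.39,62,-56,0,1,0,0,0.52,82,-75,0,1,0,0,0.65,103,-94,0,1,0,0,0.8,123,-113,0,1,0,0,0.8,123,-113,0,1,0,0,0.8,123,-113,0,1]'
python3 - <<'E'
from m import *
im,K,T=snap('wrist','i.png')
s,t=tool();print(t,s['force'],s['joints'])
p=[proj(K,T,[.519,.178,.274])]+[proj(K,T,np.array([.519,.178,.265])+.022*np.array([np.cos(a),np.sin(a),0])) for a in np.arange(0,6.28,.4)]
o=im.copy()
for q in p: cv2.circle(o,tuple(int(v) for v in q),1,(0,0,255),-1)
cv2.imwrite('pics/i.png',o)
E
```

```text
time_s: 9.15
ee_pos: [0.5186, 0.1785, 0.3465]
eef_rot: [0.977, -0.213, -0.001, 0.0]
force: [0.3, -0.9, 0.3]
gripper_width: 0.0933
[[ 0.9087 -0.4174 -0.0018  0.5186]
 [-0.4174 -0.9087 -0.0002  0.1781]
 [-0.0015  0.0009 -1.      0.3469]
 [ 0.      0.      0.      1.    ]] [ 0.3195 -0.3115  0.5336] [0.2458 0.2493 1.4733 0.0002 1.4207 2.2472]
```

View pics/i.png

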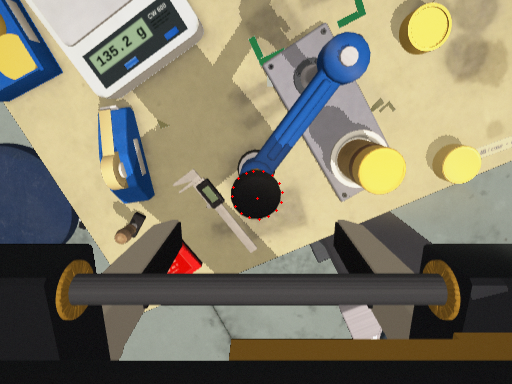

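The knob is at (257,195) and matches the overlay within about 1 px. I'll descend and grip it lightly, then fit the column top.

```bash
python3 -m crank '[0,0,0,0,0,40,1,0,0,0,0,0,75,1,0,0,0,0,0,100,1,0,0,0,0,0,100,1,0,0,0,0,0,100,-1,0,0,0,0,0,100,-1,0,0,0,0,0,100,-1,0,0,0,0,0,100,-1]' 10
python3 -m crank '[0,0,0,0,0,0,-1,0,0,0,0,0,0,-1,0,0,0,0,0,0,-1,0,0,0,0,0,0,-1,0,0,0,0,0,0,-1,0,0,0,0,0,0,-1]'
python3 - <<'E'
from m import *
s,t=tool();print(t,s['force'],s['gripper_width'])
k=t[:2,3]
# nest .446,.029 ; circle centre at 150 from both
n=np.array([.446,.0285]);d=n-k;mid=(n+k)/2;L=np.linalg.norm(d);h=np.sqrt(.15**2-L*L/4);u=np.array([-d[1],d[0]])/L
C=max((mid+u*h,mid-u*h),key=lambda c:c[0]);print('col',C)
a0=np.arctan2(*(k-C)[::-1]);a1=np.arctan2(*(n-C)[::-1])%(2*np.pi);print(a0,a1)
for th in np.linspace(a0,a1+.03,25):
    p=C+.15*np.array([np.cos(th),np.sin(th)]);print(th.round(3),intool([*p,t[2,3]]).round(1))
E
```

```text
time_s: 10.0
ee_pos: [0.5187, 0.1781, 0.2479]
eef_rot: [0.977, -0.214, -0.0, -0.0]
force: [-0.1, 1.0, 0.6]
gripper_width: 0.0656
time_s: 10.6
ee_pos: [0.5187, 0.1784, 0.248]
eef_rot: [0.977, -0.214, -0.0, -0.0]
force: [-1.6, 3.8, 3.1]
gripper_width: 0.0431
[[ 0.9088 -0.4172 -0.0002  0.5187]
 [-0.4172 -0.9088  0.0006  0.1784]
 [-0.0005 -0.0005 -1.      0.248 ]
 [ 0.      0.      0.      1.    ]] [-1.6116  3.7955  3.057 ] 0.04311455610358171
col [0.5946 0.049 ]
2.1012823014561297 3.2787104215637344
2.101 [0. 0. 0.]
2.152 [-4.2  6.3 -0. ]
2.202 [-8.  12.8 -0. ]
2.252 [-11.5  19.5  -0. ]
2.303 [-14.7  26.3  -0. ]
2.353 [-17.5  33.3  -0. ]
2.403 [-20.   40.4  -0. ]
2.453 [-22.1  47.7  -0. ]
2.504 [-23.8  55.   -0. ]
2.554 [-25.2  62.4  -0. ]
2.604 [-26.2  69.9  -0. ]
2.655 [-26.8  77.4  -0. ]
2.705 [-27.  85.  -0.]
2.755 [-26.9  92.5  -0. ]
2.806 [-26.4 100.1  -0. ]
2.856 [-25.5 107.6  -0. ]
2.906 [-24.2 115.   -0. ]
2.957 [-22.6 122.4  -0. ]
3.007 [-20.5 129.6  -0.1]
3.057 [-18.2 136.8  -0.1]
3.107 [-15.4 143.8  -0.1]
3.158 [-12.3 150.7  -0.1]
3.208 [ -8.9 157.4  -0.1]
3.258 [ -5.2 164.   -0.1]
3.309 [ -1.1 170.3  -0.1]
```

```bash
python3 -m crank '[0,0,0,-4,6,0,-1,0,0,0,-8,13,0,-1,0,0,0,-11.5,19.5,0,-1,0,0,0,-14.7,26.3,0,-1,0,0,0,-17.5,33.3,0,-1,0,0,0,-20,40.4,0,-1,0,0,0,-22,47.7,0,-1,0,0,0,-24,55,0,-1]'
python3 - <<'E'
from m import *
s,t=tool();print(t,s['force'],s['gripper_width'])
C=np.array([.5946,.049]);d=t[:2,3]-C;print(np.linalg.norm(d));a0=np.arctan2(d[1],d[0])
for th in np.linspace(a0,3.31,17): print(th.round(3),intool([*(C+.15*np.array([np.cos(th),np.sin(th)])),.248]).round(1))
E
```

```text
time_s: 11.4
ee_pos: [0.4736, 0.1384, 0.248]
eef_rot: [0.977, -0.213, -0.0, -0.0]
force: [-0.8, 5.6, 1.9]
gripper_width: 0.0431
[[ 0.9091 -0.4166 -0.0003  0.4736]
 [-0.4166 -0.9091  0.001   0.1384]
 [-0.0007 -0.0008 -1.      0.248 ]
 [ 0.      0.      0.      1.    ]] [-0.7573  5.5814  1.9425] 0.04308031810651716
0.1504624435830033
2.505 [ 0.5  0.1 -0. ]
2.555 [-0.9  7.5 -0. ]
2.606 [-1.9 15.  -0. ]
2.656 [-2.5 22.5 -0.1]
2.706 [-2.7 30.1 -0.1]
2.757 [-2.6 37.6 -0.1]
2.807 [-2.1 45.1 -0.1]
2.857 [-1.2 52.6 -0.1]
2.908 [ 0.1 60.1 -0.1]
2.958 [ 1.8 67.4 -0.1]
3.008 [ 3.8 74.7 -0.1]
3.058 [ 6.2 81.8 -0.1]
3.109 [ 8.9 88.9 -0.1]
3.159 [12.  95.8 -0.1]
3.209 [ 15.4 102.5  -0.1]
3.26 [ 19.2 109.   -0.1]
3.31 [ 23.3 115.3  -0.1]
```

```bash
python3 -m crank '[0,0,0,-1,7.5,0,-1,0,0,0,-2,15,0,-1,0,0,0,-2.5,22.5,0,-1,0,0,0,-2.7,30,0,-1,0,0,0,-2.6,37.6,0,-1,0,0,0,-2,45,0,-1,0,0,0,-1.2,52.6,0,-1,0,0,0,0,60,0,-1]'
python3 -m crank '[0,0,0,1.7,7.3,0,-1,0,0,0,3.7,14.6,0,-1,0,0,0,6.1,21.7,0,-1,0,0,0,8.8,28.8,0,-1,0,0,0,12,35.7,0,-1,0,0,0,15.3,42.4,0,-1,0,0,0,18,47,0,-1,0,0,0,18,47,0,-1]'
python3 - <<'E'
from m import *
s,t=tool();print(t,s['force'],s['gripper_width'])
C=np.array([.5946,.049]);d=t[:2,3]-C;print(np.linalg.norm(d),np.arctan2(d[1],d[0])%6.2832)
E
```

```text
time_s: 12.2
ee_pos: [0.4484, 0.0832, 0.2479]
eef_rot: [0.977, -0.213, -0.0, -0.0]
force: [-0.4, 3.8, 2.4]
gripper_width: 0.0427
time_s: 13.0
ee_pos: [0.4453, 0.0322, 0.2479]
eef_rot: [0.977, -0.214, -0.0, -0.0]
force: [-1.4, 0.4, 1.9]
gripper_width: 0.0428
[[ 0.9087 -0.4174 -0.0003  0.4453]
 [-0.4174 -0.9087  0.0004  0.0322]
 [-0.0004 -0.0002 -1.      0.2479]
 [ 0.      0.      0.      1.    ]] [-1.3971  0.3655  1.8821] 0.042848425837216625
0.15022591872654742 3.2537118880902676
```

```bash
for i in 1 2; do python3 -m crank '[0,0,0,1,1.7,0,-1,0,0,0,2,3.4,0,-1,0,0,0,2,3.4,0,-1]'; done
```

```text
time_s: 13.3
ee_pos: [0.4457, 0.0285, 0.2479]
eef_rot: [0.977, -0.214, -0.0, -0.0]
force: [-0.0, 4.5, 1.3]
gripper_width: 0.0432
time_s: 13.6
ee_pos: [0.4456, 0.0272, 0.2477]
eef_rot: [0.977, -0.214, -0.002, -0.003]
force: [-2.5, 23.0, 3.1]
gripper_width: 0.0451
```

Stop reached: the lateral force rose to 23 N. I'll let go, rise and look.

```bash
python3 -m crank '[0,0,0,-0.5,-1,0,-1,0,0,0,-0.5,-1,0,-1,0,0,0,-0.5,-1,0,1,0,0,0,-0.5,-1,0,1,0,0,0,-0.5,-1,0,1,0,0,0,-0.5,-1,0,1,0,0,0,-0.5,-1,0,1]'
python3 -m crank '[0,0,0,0,0,-30,1,0,0,0,0,0,-75,1,0,0,0,0,0,-100,1,0,0,0,0,0,-100,1,0,0,0,0,0,-100,1]'
python3 - <<'E'
from m import *
im,K,T=snap('wrist')
s,t=tool();print(t,s['force'],s['joints'])
p=[proj(K,T,[.4455,.0282,.274])]+[proj(K,T,np.array([.4455,.0282,.265])+.022*np.array([np.cos(a),np.sin(a),0])) for a in np.arange(0,6.28,.4)]
for q in p: cv2.circle(im,tuple(int(v) for v in q),1,(0,0,255),-1)
a,Ka,Ta=snap('scene');x,y=map(int,proj(Ka,Ta,[.446,.028,.12]))
f=cv2.resize(a[y-43:y+53,x-50:x+50],(400,384),interpolation=cv2.INTER_CUBIC)
cv2.imwrite('pics/j.png',cv2.resize(np.hstack([im,f]),(800,337)))
E
```

```text
time_s: 14.3
ee_pos: [0.4455, 0.0281, 0.2477]
eef_rot: [0.977, -0.214, -0.002, -0.003]
force: [0.1, -0.6, -0.1]
gripper_width: 0.0784
time_s: 14.8
ee_pos: [0.4456, 0.0274, 0.3474]
eef_rot: [0.977, -0.214, -0.001, -0.003]
force: [-0.1, -0.2, -0.6]
gripper_width: 0.093
[[ 0.9085 -0.4179 -0.003   0.4453]
 [-0.4179 -0.9085  0.0068  0.0274]
 [-0.0056 -0.0049 -1.      0.3467]
 [ 0.      0.      0.      1.    ]] [ 0.0872  0.4621 -0.1445] [-0.0471  0.0448  1.7127  0.0068  1.3874  1.9536]
```

View pics/j.png

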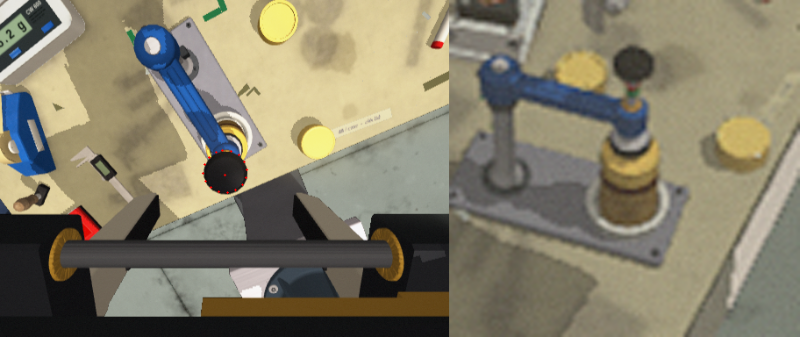

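The knob sits over the nest at (225,175), on the overlay, with the bottle upright under the pad. Next I shut the fingers and press.

```bash
python3 -m crank '[0,0,0,0,0,0,-1,0,0,0,0,0,0,-1,0,0,0,0,0,0,-1,0,0,0,0,0,0,-1,0,0,0,0,0,0,-1,0,0,0,0,0,0,-1,0,0,0,0,0,0,-1,0,0,0,0,0,0,-1]' 30
python3 -m crank '[0,0,0,0,-0.5,25,-1,0,0,0,0,-0.5,50,-1,0,0,0,0,-0.5,65,-1,0,0,0,0,-0.5,70,-1,0,0,0,0,-0.5,70,-1,0,0,0,0,-0.5,70,-1]'
python3 -m crank '[0,0,0,0,0,2,-1,0,0,0,0,0,2,-1,0,0,0,0,0,2,-1]'
python3 -m crank '[0,0,0,0,0,2,-1,0,0,0,0,0,4,-1,0,0,0,0,0,4,-1]'
```

```text
time_s: 15.7
ee_pos: [0.4452, 0.0274, 0.3465]
eef_rot: [0.977, -0.214, -0.003, -0.003]
force: [-0.0, 1.4, -0.3]
gripper_width: 0.0332
time_s: 16.3
ee_pos: [0.4456, 0.0283, 0.2773]
eef_rot: [0.977, -0.214, -0.002, -0.003]
force: [-0.4, 0.0, 0.2]
gripper_width: 0.0005
time_s: 16.6
ee_pos: [0.4457, 0.0284, 0.2756]
eef_rot: [0.977, -0.214, -0.002, -0.003]
force: [0.6, 0.6, -0.7]
gripper_width: 0.001
time_s: 16.9
ee_pos: [0.4458, 0.0284, 0.2716]
eef_rot: [0.977, -0.214, -0.001, -0.003]
force: [0.0, -0.8, 3.5]
gripper_width: 0.0005
```

```bash
python3 -m crank '[0,0,0,0,0,4,-1,0,0,0,0,0,8,-1,0,0,0,0,0,10,-1,0,0,0,0,0,10,-1]'
python3 -m crank '[0,0,0,0,0,2,-1,0,0,0,0,0,4,-1,0,0,0,0,0,4,-1,0,0,0,0,0,4,-1]'
```

```text
time_s: 17.3
ee_pos: [0.4459, 0.0284, 0.2615]
eef_rot: [0.977, -0.214, -0.001, -0.003]
force: [-0.7, -1.3, 4.3]
gripper_width: 0.0006
time_s: 17.7
ee_pos: [0.4459, 0.0284, 0.2579]
eef_rot: [0.977, -0.214, -0.001, -0.003]
force: [-1.7, -0.5, 7.9]
gripper_width: 0.0006
```

Force at 16 mm of travel is 7.9 N, as the spring data say. Another 4 mm to go.

```bash
python3 -m crank '[0,0,0,0,0,2,-1,0,0,0,0,0,4,-1,0,0,0,0,0,4,-1,0,0,0,0,0,4,-1]'
python3 -m crank '[0,0,0,0,0,0,-1,0,0,0,0,0,0,-1]'
python3 - <<'E'
from m import *
f=[]
for i in range(4):
    a,Ka,Ta=snap('scene');s,t=tool();f.append(np.r_[t[:3,3],s['force']])
print(np.array(f))
x,y=map(int,proj(Ka,Ta,[.446,.028,.18]))
w,K,T=snap('wrist')
f=cv2.resize(a[y-45:y+51,x-50:x+50],(400,384),interpolation=cv2.INTER_CUBIC)
cv2.imwrite('pics/k.png',cv2.resize(np.hstack([w,f]),(800,337)))
E
```

```text
time_s: 18.1
ee_pos: [0.446, 0.0284, 0.2547]
eef_rot: [0.977, -0.214, -0.001, -0.003]
force: [-3.6, 0.9, 12.0]
gripper_width: 0.0006
time_s: 18.3
ee_pos: [0.446, 0.0284, 0.2554]
eef_rot: [0.977, -0.214, -0.001, -0.003]
force: [-4.0, -1.2, 11.8]
gripper_width: 0.0006
[[ 0.446   0.0284  0.2554 -4.3727 -0.1513 12.2277]
 [ 0.446   0.0284  0.2554 -4.4543 -0.1176 10.7177]
 [ 0.446   0.0284  0.2554 -3.8247 -0.4107 11.7967]
 [ 0.446   0.0284  0.2554 -3.9657 -0.3439 11.1646]]
```

View pics/k.png

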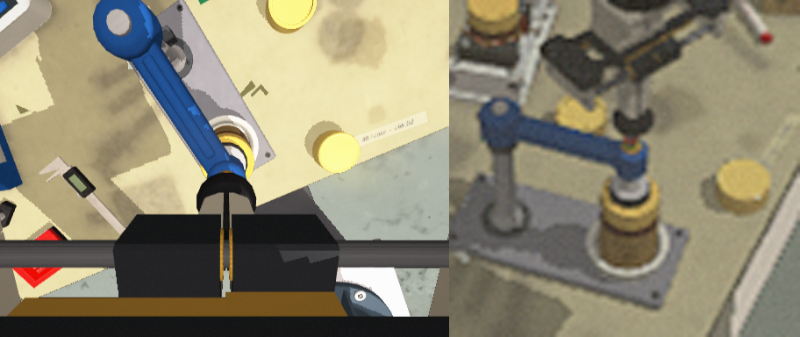

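The fingers are on the knob's middle, the pad is on the upright bottle's cap, and the readings are steady at about 19 mm and 11.5 N. Handing in.

```bash
python3 -c "
from h import *
print(ctrl.close_job()); s=sensors.state(); print(s['time_s'],s['ee_pos'],s['force'])"
```

```text
the job is handed in; nothing more can be done
None
the job is handed in; nothing more can be done
```

The job is handed in with the bottle in the nest, the press arm at its stop, and the shut fingers holding the knob down about 19 mm. No verdict was reported.

- **Bottle:** I gripped it by the cap and lowered it until the force rose at floor height, then let go. The wrist camera then showed it upright and concentric with the nest, within about 1–2 mm.
- **Swing:** I gripped the knob lightly and swung the arm round until the sideways force jumped to 23 N at its stop. The camera then put the knob within about 1 mm of the nest centre. I judged the stop from that force and the camera, as the joint angle cannot be read directly.
- **Press:** Contact came at about 274 mm, as expected. The last readings were a fingertip height of 255.4 mm, so 18.6 mm of travel, or about 19–19.5 mm judging by the push. The push was a steady 11–12 N, which fits the spring figures given. The red ring (26 mm) was not approached.
- **Small disagreements:** The fingers rose 0.7 mm between the last two moves. There was also about 4 N of sideways force on the tool at the end. Neither takes the travel or push out of its band.
- **Other things:** No bystander was touched as far as the pictures show, though I did not measure their positions again. The clock stood at about 18.5 s of the 67 s allowed.

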